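# Extend the telescoping bench stop by one hole

## Task

The telescoping stop arm on the bench is one hole too short. Press its spring button flush and slide the sleeve out, away from its clamp, until the button springs right out in the hole of the dark index plate, then push on outward, with about 12 N, for a moment to check that it holds before letting go. Never push with more than 20 N, and leave the things lying round it where they are.

Things in the scene. Friction and masses are not known exactly. Their poses are not given: they have to be found in the camera images.
- stop_arm: telescoping stop arm fixed to the bench, level: a grey clamp block on a foot plate (x = -175 to -115 mm) holds an inner tube; a square aluminium sleeve (40 mm wide, 215 mm long, flat top at z = 60 mm) slides over it. Origin on the bench right below the snap button; +x along the tube from the clamp to the stop plate, the way the sleeve extends; y across; z up
- sleeve (a joint): how far the sleeve is out, in m: about 0 at the start, with the button in the present hole; at 0.045 to 0.065 the hole of the index plate comes over the button, depending on where that plate was screwed down. The holes leave about 1 mm of play either way. With the button in, the sleeve slides with about 2 N of friction
- snap (a joint): how far the snap button is pressed in, in m: 0 fully out, 0.007 flush with the sleeve's top, about 0.009 when hidden under the sleeve's wall. The spring pushes it out with about 1.5 N when out and 3.6 N when flush
- button_top (a point): top of the domed steel snap button, 14 mm wide, on the fixed inner tube: out, it stands 7 mm above the sleeve's top and locks the sleeve. Pressed flush, it is driven on under the 2 mm wall by the hole's edge as the sleeve is pushed outward (roughly 8 N), and stays hidden until the index plate's hole comes over it, where it springs out and stops the sleeve. It does not move along the tube
- hole_now (a point): centre of the 16 mm hole in the sleeve's top in which the button stands at the start, at the level of the sleeve's top; moves with the sleeve
- slot_mid (a point): on the sleeve's top, 55 mm from the present hole toward the clamp: the middle of the place of the dark index plate (56x34 mm, 2 mm thick, two screw heads 2 mm high, one 16 mm hole at its centre), which lies on the sleeve and travels with it. The plate is screwed down anywhere up to 10 mm to either side of this point along the tube, another place each time; where is not measured, so feel for the catch
- rib (a point): foot of the thumb rib, a ridge across the sleeve's top (32 mm wide, 4 mm thick, 8 mm high): middle of its face toward the present hole, 15 mm from the hole's centre on the stop plate's side. A finger that presses the button can push the sleeve outward by this face. Moves with the sleeve
- stop_plate (a point): middle of the outer face of the dark upright stop plate (10 mm thick, 60 mm wide, 82 mm high) at the sleeve's far end, 110 mm from the button at the start; moves with the sleeve
- caliper: bystander: steel caliper 220 mm long lying beside the arm; origin at the centre of its underside
- sand_block: bystander: wooden sanding block 56x91x29 mm; origin at the centre of its underside
- tape_measure: bystander: yellow tape measure 34x76x62 mm; origin at the centre of its underside

How it is judged:
By the outcome, as a careful person would: the job done as asked, in the order asked, and still so for the second after the job is handed in, with the robot touching nothing.
It also fails if it takes over 45 s, if anything falls off the work surface, if the arm or the gripper's body presses on something with over 40 N, if the wrist force passes 120 N, or if a joint passes its speed limit or range.

## Robot

A 6-joint arm with a two-finger parallel gripper is mounted at the origin on a cart in front of the work surface, level with it; the furniture and walls round the work are solid. World frame = base frame: x ahead of the robot, y to its left, z up, the work surface at z = 0. Lengths are in m, angles in rad, forces in N, time in s.
With the tool pointing down it reaches from about 0.35 to 0.775 m from the base axis. Payload 7.3 kg.
Tool frame: the origin (TCP) lies on the centre line of the jaws, within the pads' length; the fingertips stand 17 mm ahead of it and the grasp point (between the pads) lies 2 mm behind it (robot.tcp_to_tips is the distance from the TCP to the fingertips, in m); z points along the fingers, y is the line along which they close (so a half turn about z gives the same grasp; the last joint's range is limited). The gripper opens to 92 mm and grips with 3 to 60 N. Pads are 19 mm wide; open, the fingers measure 130 mm over their backs; the gripper's body (75 mm by 190 mm) begins 47 mm behind the grasp point.
Start: joints at [-1.302, 0.342, 1.524, -0, 1.275, -0.146], TCP at [0.212, -0.48, 0.244] pointing down, gripper open.
Joint ranges: [-2.53, 2.53], [-0.77, 2.02], [0.04, 2.7], [-1, 4.14], [0.28, 2.66], [-3.11, 3.11]. Speed limits (rad/s): [2.57, 2.57, 3.14, 3.14, 3.14, 3.14].

## Interface

Orientations are given as [roll, pitch, yaw] about the fixed x, y, z axes, in that order (R = Rz(yaw) Ry(pitch) Rx(roll)).
In Python, from cell import robot gives the robot as it stands. The module is installed in compiled form; this text tells all that it offers.
- The arm moves only by the tool carry_out, never from a script. Its argument "commands" is a list of rows, each a list of 3 entries, a list of its own where there are three numbers: the shift along the tool's x, y, z in m, then the turn about the tool's z in rad, then the opening, from 0 (shut) to 1 (fully open). In form: [[[dx, dy, dz], yaw, claw], ...]. A call has 1 to 20 rows; each row shifts and turns the commanded pose from where the row before left it, along the tool's axes as they then stand; what a row does not reach is not made up. A row lasts 1/8 s, in which the tool goes at most 62.5 mm and 10.7 degrees, less where a joint would pass 70% of its speed; a pose out of reach is approached as far as the arm can. A call is refused whole if a number of a shift passes 0.0625 or a number of a turn 0.188, either way. A call with a gripper value outside its range is refused whole. The fingers move at their own pace and stop on an object; "newtons" is the grip in N (left out, the last holds). Time passes only in rows, so rows that do not move let the fingers close. It gives the time, the measured TCP pose, the force, the opening and the grip force at its end, in the units of the state.
- robot.observe(): the state, without advancing time (a new reading comes with each control period).
- robot.read_camera(name): name is "side" or "top"; returns a dict with "pixels" (420x560x3 uint8, red, green, blue), "fx", "fy", "cx", "cy" (pixels), "view" (4x4, takes a point from world to camera coordinates). Camera axes: x right, y up, looking along -z (the intrinsics and any distortion apply to the point x, -y, -z); pixel columns grow to the right and rows downward; lengths in m; the calibration is good to about 2 mm. A picture is of the moment at which its call begins. There is no depth.
- robot.hand_in(): hands the job in; it is judged then, once.
Trained networks look in a picture, given as the dict that the camera call returned (one of the last four; its "shot" number tells which), for a name from the list of things; names that differ only in an ending like _2 or _b are one class to them, and where a whole thing is asked for, a point or a joint stands for the part that bears it (a point fixed in the world has none). Each returns a list of dicts, best first, with "p" (0 to 1); they miss things now and then, are a little off and sometimes report something else, mostly with a low value. They report only what shows in the picture. A call takes as long as a camera call.
- robot.find_in(picture, name): "at" ([column, row] in pixels, amid what is visible of it).
- robot.tip_of(picture, name): "at" ([column, row] in pixels: a listed point, or the origin of a listed thing).
The state is a dict: "time": time; "qpos": joint angles; "qvel": joint speeds; "joint_efforts": joint torques, N m; "tool_pos": TCP position; "tool_rot": TCP orientation; "contact_force": force on the tool from outside, world axes, zero at the start; "torque": the same for the moment, N m; "opening": finger opening in m; "grip_force": force on a finger pad.
Only numpy, scipy, OpenCV 4.12 (cv2) and the standard library are available. Lean on these libraries where they do the work, as an engineer would, in place of code of your own. Each camera call takes 0.05 s, during which the arm holds its last target. There are 200 camera calls.

## Working session

There is one attempt and no reset: what is moved stays moved. The work goes in short steps, Python scripts to look and compute and a tool call to move; the robot and the scene stay as the last step left them, time stands still between calls to the robot, and variables do not carry over. Pictures are saved under pics/ and viewed, at most 10 in all, crops included, and the job is handed in when it is done.

Besides the shell and the picture viewer there is one more tool, called after "Request:" by a JSON object that holds its "method" and its "body", one argument or row to a line. carry_out: Moves the arm, as the interface text tells. Its arguments: {"type":"object","properties":{"commands":{"type":"array"},"newtons":{"type":"number"}},"required":["commands"]}

```bash
mkdir -p pics
cat > h.py <<'E'
import numpy as np, cv2
from scipy.optimize import least_squares
from cell import robot
def proj(P,c):
    q=c["view"]@np.r_[P,1]; return np.array([c["cx"]+c["fx"]*q[0]/-q[2], c["cy"]+c["fy"]*(-q[1])/-q[2]])
def tri(obs): # list of (cam,px)
    f=lambda P: np.concatenate([proj(P,c)-p for c,p in obs])
    r=least_squares(f,[.5,-.1,.05]); return r.x, np.abs(r.fun).max()
def onz(c,p,z):
    r=least_squares(lambda a: proj([a[0],a[1],z],c)-p,[.5,-.1]); return r.x
E
python3 - <<'E'
from h import *
s=robot.read_camera("side");t=robot.read_camera("top")
print(s.keys())
for n,c in(("side",s),("top",t)): cv2.imwrite(f"pics/{n}0.png",c["pixels"][:,:,::-1])
Z=dict(button_top=.067,hole_now=.06,slot_mid=.06,rib=.06,stop_plate=None,stop_arm=0,caliper=0,sand_block=0,tape_measure=0)
for n,z in Z.items():
    a=robot.tip_of(s,n)[:1];b=robot.tip_of(t,n)[:1]
    o=[n]
    for c,d in((s,a),(t,b)):
        if d: o+=[np.round(d[0]["at"]),round(d[0]["p"],2)]+([onz(c,d[0]["at"],z).round(4)] if z is not None else [])
    if a and b: o+=[x.round(4) if hasattr(x,'round') else x for x in tri([(s,a[0]["at"]),(t,b[0]["at"])])]
    print(*o)
o=robot.observe();print(o)
E
```

```text
dict_keys(['pixels', 'fx', 'fy', 'cx', 'cy', 'view', 'shot'])
button_top [278. 277.] 0.68 [ 0.5266 -0.4692] [298. 230.] 0.37 [ 0.511  -0.3259] [ 0.5255 -0.3323 -0.0669] 2.6362
hole_now [269. 232.] 0.71 [ 0.5144 -0.3371] [303. 232.] 0.84 [ 0.5061 -0.337 ] [ 0.5108 -0.3368  0.0595] 2.1424
slot_mid [264. 216.] 0.88 [ 0.5047 -0.2869] [276. 230.] 0.71 [ 0.51   -0.2793] [ 0.5072 -0.2794  0.0545] 1.4072
rib [270. 239.] 0.62 [ 0.5163 -0.3574] [307. 226.] 0.9 [ 0.5184 -0.3452] [ 0.5175 -0.3459  0.0505] 0.7021
stop_plate [276. 278.] 0.65 [348. 224.] 0.63 [ 0.5239 -0.4396  0.0375] 0.2269
stop_arm [270. 249.] 0.8 [ 0.5165 -0.3196] [300. 233.] 0.9 [ 0.508  -0.3338] [ 0.5125 -0.3329  0.0114] 2.2576
caliper [340. 253.] 0.85 [ 0.655  -0.3369] [299. 171.] 0.66 [ 0.6542 -0.3344] [ 0.6551 -0.3345 -0.0022] 0.203
sand_block [206. 277.] 0.79 [ 0.392  -0.3924] [326. 288.] 0.71 [ 0.3807 -0.3913] [ 0.3872 -0.391  -0.0012] 2.8993
tape_measure [308. 204.] 0.84 [ 0.6042 -0.17  ] [228. 191.] 0.56 [ 0.6062 -0.166 ] [ 0.6055 -0.1657 -0.0031] 0.4581
{'time': 1.0, 'qpos': array([-1.30202643e+00,  3.41975103e-01,  1.52409676e+00,  3.22267330e-05,
        1.27541002e+00, -1.46019397e-01]), 'qvel': array([-3.79549717e-04,  5.22143899e-05, -1.02476931e-03, -3.73246396e-04,
       -1.29770900e-03, -2.68082566e-04]), 'joint_efforts': array([ 3.09865277e-05, -4.31135702e+01, -2.44482547e+01,  7.18602631e-02,
        4.81376157e-02, -2.42824103e-05]), 'tool_pos': array([ 0.2115976 , -0.48048829,  0.24375457]), 'tool_rot': array([ 3.14147857e+00, -1.43860398e-05,  4.14779916e-01]), 'contact_force': array([-0.66557291, -0.73265209, -0.19630047]), 'torque': array([ 0.03920092, -0.00802662,  0.04106127]), 'grip_force': 0.0, 'opening': 0.09177303460986645}
```

Run:
```python
import cv2,numpy as np
a=cv2.imread("pics/side0.png")[150:330,160:400];b=cv2.imread("pics/top0.png")[140:320,200:400]
cv2.imwrite("pics/a.png",np.vstack([cv2.resize(a,(560,300) if 0 else (400,300),interpolation=3).copy(),cv2.resize(b,(400,300))]))
cv2.imwrite("pics/s_c.png",cv2.resize(a,(800,600),interpolation=2));cv2.imwrite("pics/t_c.png",cv2.resize(b,(667,600),interpolation=2))
```

```text
(no output)
```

View pics/s_c.png

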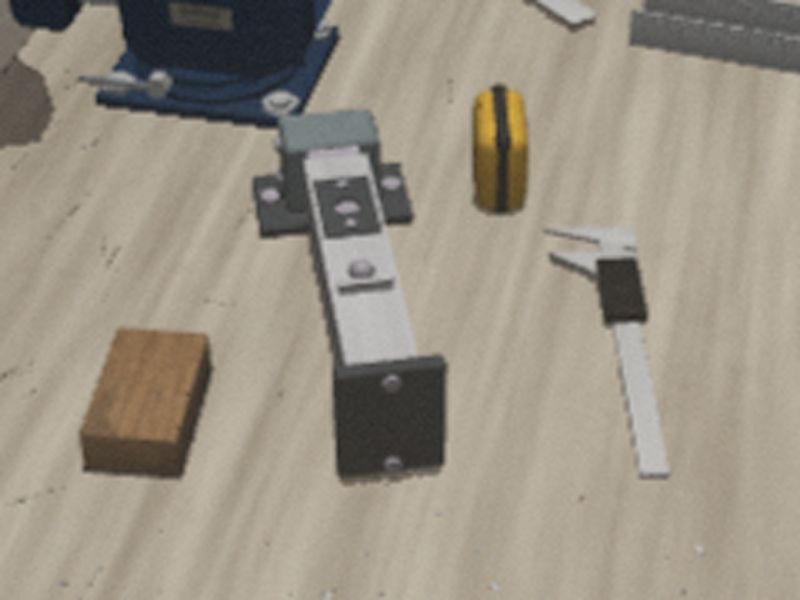

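View pics/t_c.png

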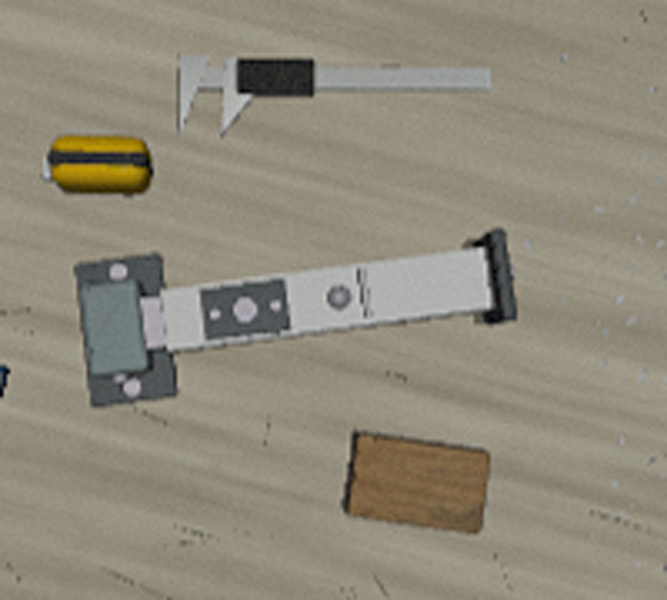

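The side view shows the button at about (268,230) and the top view at (302,229). The rib is just beyond it toward the stop plate, and the index plate is toward the clamp at about (273.5,233) in the top view. The arm runs nearly along -y and the bystanders are well clear.

Run:
```python
from h import *
s=robot.read_camera("side");t=robot.read_camera("top")
C=lambda x,y:np.array([x/3.3333+160-.35,y/3.3333+150-.35]); T=lambda x,y:np.array([x/3.335+200-.35,y/3.3333+140-.35])
P={}
for n,a,b in(("btn",C(361,266),T(340,297)),("idx",C(347,208),T(245,309)),("plate_top",C(404,360),T(496,277)),("ribtop",C(366,281),T(364,292))):
    P[n],r=tri([(s,a),(t,b)]); print(n,P[n].round(4),round(r,2))
z=dict(btn=.064,idx=.062)
for n,a,b in(("btn",C(361,266),T(340,297)),("idx",C(347,208),T(245,309))): print(n,onz(s,a,z[n]).round(4),onz(t,b,z[n]).round(4))
for a in ((165,293),(167,352),(488,249),(492,308)):
    print("sleeve edge",a,onz(t,T(*a),.06).round(4))
```

```text
btn [ 0.5126 -0.3339  0.0633] 0.17
idx [ 0.5054 -0.2721  0.0584] 0.24
plate_top [ 0.5297 -0.4325  0.0786] 2.62
ribtop [ 0.5154 -0.3494  0.0649] 0.29
btn [ 0.5123 -0.3348] [ 0.5129 -0.3338]
idx [ 0.505  -0.2769] [ 0.5057 -0.2721]
sleeve edge (165, 293) [ 0.5166 -0.22  ]
sleeve edge (167, 352) [ 0.4783 -0.2213]
sleeve edge (488, 249) [ 0.5439 -0.4311]
sleeve edge (492, 308) [ 0.5053 -0.4327]
```

Request:
{"method": "carry_out", "body": {
  "commands": [
    [[0,0,0],-0.183,0],
    [[0,0,0],-0.183,0],
    [[0,0,0],-0.183,0],
    [[0,0,0],-0.183,0],
    [[0,0,0],-0.183,0],
    [[0,0,0],-0.183,0],
    [[0,0,0],-0.184,0],
    [[0.0105,0.0317,0.008],0,0],
    [[0.0105,0.0317,0.008],0,0],
    [[0.0105,0.0317,0.008],0,0],
    [[0.0105,0.0317,0.008],0,0],
    [[0.0105,0.0317,0.008],0,0],
    [[0.0105,0.0317,0.008],0,0],
    [[0.0105,0.0317,0.008],0,0],
    [[0.0105,0.0317,0.008],0,0],
    [[0.0105,0.0317,0.008],0,0],
    [[0.0105,0.0317,0.008],0,0],
    [[0,0,0.03],0,0],
    [[0,0,0],0,0],
    [[0,0,0],0,0]
  ],
  "newtons": 10
}}

```text
time: 3.6
tool_pos: [0.513, -0.337, 0.1346]
tool_rot: [3.141, 0.001, 1.696]
contact_force: [0.1, 0.0, -0.2]
opening: 0.0004
grip_force: 0.0
```

Request:
{"method": "carry_out", "body": {
  "commands": [
    [[0,0,0.02],0,0],
    [[0,0,0.02],0,0],
    [[0,0,0],0,0],
    [[0,0,0],0,0]
  ]
}}

```text
time: 4.1
tool_pos: [0.5134, -0.3373, 0.0953]
tool_rot: [3.14, 0.002, 1.696]
contact_force: [-0.6, -0.7, 0.2]
opening: 0.0009
grip_force: 0.0
```

Run:
```python
from h import *
s=robot.read_camera("side");t=robot.read_camera("top")
a=s["pixels"][190:290,220:320,::-1];b=t["pixels"][180:280,250:350,::-1]
cv2.imwrite("pics/b.png",np.hstack([cv2.resize(x,(400,400),interpolation=2) for x in(a,b)]))
o=robot.observe();print(o["tool_pos"],o["contact_force"])
tip=o["tool_pos"]-[0,0,.017];print(proj(tip,s),proj(tip,t))
```

```text
[ 0.51342135 -0.3371075   0.09524707] [-0.49075037  0.37708148 -0.07996215]
[268.39802206 224.3919806 ] [303.53239348 228.10366227]
```

View pics/b.png

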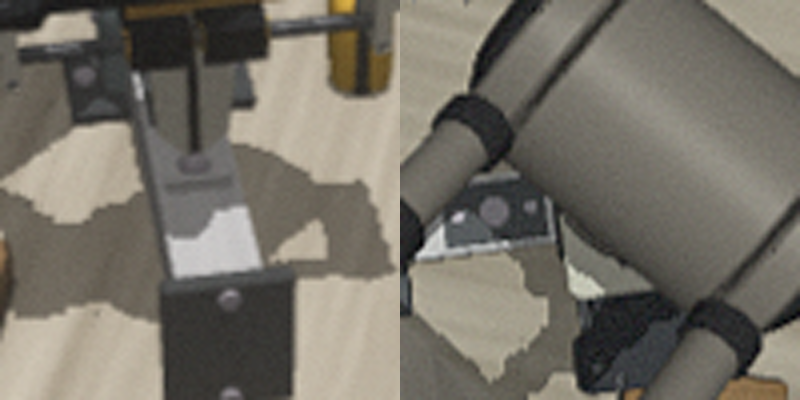

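The fingers are centred over the sleeve, just above the button: side crop (192,155), with the rib at (197,185). Next I press down in steps.

Request:
{"method": "carry_out", "body": {
  "commands": [
    [[0,0,0.005],0,0],
    [[0,0,0.004],0,0],
    [[0,0,0.003],0,0],
    [[0,0,0],0,0],
    [[0,0,0],0,0]
  ]
}}

```text
time: 4.82
tool_pos: [0.5129, -0.3365, 0.0819]
tool_rot: [3.142, 0.0, 1.697]
contact_force: [-0.5, 0.7, 1.6]
opening: 0.0003
grip_force: 0.9
```

Request:
{"method": "carry_out", "body": {
  "commands": [
    [[0,0,0.002],0,0],
    [[0,0,0.001],0,0],
    [[0,0,0],0,0]
  ]
}}

```text
time: 5.2
tool_pos: [0.5129, -0.3365, 0.0787]
tool_rot: [3.142, 0.0, 1.697]
contact_force: [-0.2, 0.5, 2.3]
opening: 0.0006
grip_force: 1.4
```

Request:
{"method": "carry_out", "body": {
  "commands": [
    [[0,0,0.001],0,0],
    [[0,0,0],0,0]
  ]
}}

```text
time: 5.45
tool_pos: [0.5129, -0.3365, 0.0777]
tool_rot: [3.142, 0.0, 1.697]
contact_force: [-0.9, 0.1, 2.9]
opening: 0.0004
grip_force: 1.5
```

Request:
{"method": "carry_out", "body": {
  "commands": [
    [[0,0,0.0005],0,0],
    [[0,0,0],0,0]
  ]
}}

```text
time: 5.7
tool_pos: [0.5129, -0.3365, 0.0773]
tool_rot: [3.141, 0.0, 1.697]
contact_force: [-0.4, 0.3, 3.5]
opening: 0.0004
grip_force: 1.9
```

Request:
{"method": "carry_out", "body": {
  "commands": [
    [[0,0,0.0004],0,0],
    [[0,0,0],0,0]
  ]
}}

```text
time: 5.95
tool_pos: [0.5129, -0.3365, 0.0773]
tool_rot: [3.141, 0.0, 1.697]
contact_force: [-1.4, 1.8, 6.4]
opening: 0.0001
grip_force: 3.1
```

Request:
{"method": "carry_out", "body": {
  "commands": [
    [[-0.002,0,0],0,0],
    [[0,0,0],0,0]
  ]
}}

```text
time: 6.2
tool_pos: [0.5131, -0.338, 0.0773]
tool_rot: [3.142, -0.001, 1.697]
contact_force: [-2.0, 2.8, 7.8]
opening: 0.0006
grip_force: 3.6
```

Request:
{"method": "carry_out", "body": {
  "commands": [
    [[-0.0006,0,0],0,0],
    [[0,0,0],0,0]
  ]
}}

```text
time: 6.45
tool_pos: [0.5132, -0.3384, 0.0772]
tool_rot: [-3.141, -0.001, 1.697]
contact_force: [-1.5, 4.3, 7.7]
opening: 0.0004
grip_force: 3.8
```

Request:
{"method": "carry_out", "body": {
  "commands": [
    [[-0.0006,0,0],0,0],
    [[0,0,0],0,0]
  ]
}}

```text
time: 6.7
tool_pos: [0.5132, -0.3389, 0.0773]
tool_rot: [-3.141, -0.001, 1.697]
contact_force: [-1.9, 4.3, 7.8]
opening: 0.0003
grip_force: 3.8
```

Request:
{"method": "carry_out", "body": {
  "commands": [
    [[-0.0006,0,0],0,0],
    [[0,0,0],0,0]
  ]
}}

```text
time: 6.95
tool_pos: [0.5133, -0.3395, 0.0772]
tool_rot: [-3.141, -0.001, 1.697]
contact_force: [-1.6, 3.2, 6.4]
opening: 0.0004
grip_force: 3.8
```

Request:
{"method": "carry_out", "body": {
  "commands": [
    [[-0.0006,0,0],0,0],
    [[0,0,0],0,0]
  ]
}}

```text
time: 7.2
tool_pos: [0.5134, -0.3401, 0.0773]
tool_rot: [-3.141, -0.001, 1.697]
contact_force: [-1.8, 4.8, 7.1]
opening: 0.0003
grip_force: 3.8
```

Request:
{"method": "carry_out", "body": {
  "commands": [
    [[-0.0005,0,0],0,0],
    [[0,0,0],0,0]
  ]
}}

```text
time: 7.45
tool_pos: [0.5135, -0.3405, 0.0772]
tool_rot: [-3.141, -0.001, 1.697]
contact_force: [-2.0, 3.9, 7.4]
opening: 0.0003
grip_force: 3.8
```

Request:
{"method": "carry_out", "body": {
  "commands": [
    [[-0.0005,0,0],0,0],
    [[0,0,0],0,0]
  ]
}}

```text
time: 7.7
tool_pos: [0.5135, -0.3411, 0.0772]
tool_rot: [-3.141, -0.001, 1.697]
contact_force: [-0.8, 4.1, 7.7]
opening: 0.0004
grip_force: 3.7
```

Request:
{"method": "carry_out", "body": {
  "commands": [
    [[-0.0005,0,0],0,0],
    [[0,0,0],0,0]
  ]
}}

```text
time: 7.95
tool_pos: [0.5136, -0.3414, 0.0772]
tool_rot: [-3.141, -0.002, 1.697]
contact_force: [-2.1, 4.5, 8.3]
opening: 0.0003
grip_force: 3.9
```

Request:
{"method": "carry_out", "body": {
  "commands": [
    [[-0.0005,0,0],0,0],
    [[0,0,0],0,0]
  ]
}}

```text
time: 8.2
tool_pos: [0.5136, -0.3415, 0.0772]
tool_rot: [-3.141, -0.002, 1.697]
contact_force: [-1.7, 5.7, 8.2]
opening: 0.0007
grip_force: 4.2
```

Run:
```python
from h import *
s=robot.read_camera("side")
cv2.imwrite("pics/c.png",cv2.resize(s["pixels"][200:290,230:320,::-1],(600,600),interpolation=2))
```

```text
(no output)
```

View pics/c.png

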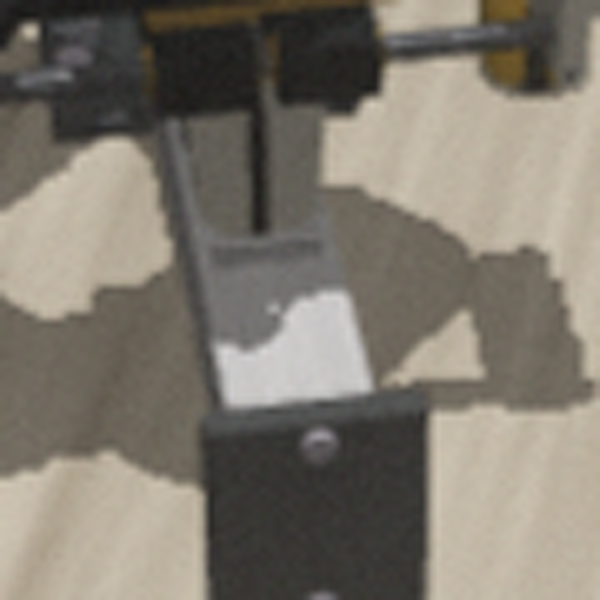

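The fingers now stand right behind the rib at (260,240), the motion has stalled and the force is rising. Next I push the sleeve.

Request:
{"method": "carry_out", "body": {
  "commands": [
    [[-0.0005,0,0],0,0],
    [[0,0,0],0,0]
  ]
}}

```text
time: 8.5
tool_pos: [0.5136, -0.3417, 0.0772]
tool_rot: [-3.141, -0.003, 1.697]
contact_force: [-1.9, 6.7, 9.4]
opening: 0.0005
grip_force: 4.4
```

Request:
{"method": "carry_out", "body": {
  "commands": [
    [[-0.0005,0,0],0,0],
    [[0,0,0],0,0]
  ]
}}

```text
time: 8.75
tool_pos: [0.5137, -0.3423, 0.0772]
tool_rot: [-3.141, -0.002, 1.697]
contact_force: [-0.9, 5.9, 8.7]
opening: 0.0003
grip_force: 4.4
```

Request:
{"method": "carry_out", "body": {
  "commands": [
    [[-0.0008,0,0],0,0],
    [[0,0,0],0,0]
  ]
}}

```text
time: 9.0
tool_pos: [0.5139, -0.3431, 0.0772]
tool_rot: [-3.141, -0.002, 1.697]
contact_force: [-2.1, 6.0, 8.4]
opening: 0.0006
grip_force: 4.8
```

Request:
{"method": "carry_out", "body": {
  "commands": [
    [[-0.0005,0,0],0,0],
    [[0,0,0],0,0]
  ]
}}

```text
time: 9.25
tool_pos: [0.514, -0.3439, 0.0772]
tool_rot: [-3.141, -0.002, 1.697]
contact_force: [-1.1, 4.6, 9.0]
opening: 0.0004
grip_force: 4.3
```

Request:
{"method": "carry_out", "body": {
  "commands": [
    [[-0.0005,0,0],0,0],
    [[0,0,0],0,0]
  ]
}}

```text
time: 9.5
tool_pos: [0.514, -0.3447, 0.0773]
tool_rot: [-3.142, -0.001, 1.697]
contact_force: [-1.6, 5.9, 8.2]
opening: 0.0006
grip_force: 3.9
```

Request:
{"method": "carry_out", "body": {
  "commands": [
    [[-0.001,0,0],0,0],
    [[-0.001,0,0],0,0],
    [[0,0,0],0,0]
  ]
}}

```text
time: 9.88
tool_pos: [0.5143, -0.3471, 0.0772]
tool_rot: [3.142, -0.001, 1.697]
contact_force: [-0.9, 3.5, 7.7]
opening: 0.0005
grip_force: 3.4
```

Request:
{"method": "carry_out", "body": {
  "commands": [
    [[-0.001,0,0],0,0],
    [[-0.001,0,0],0,0],
    [[0,0,0],0,0]
  ]
}}

```text
time: 10.25
tool_pos: [0.5146, -0.3492, 0.0772]
tool_rot: [3.141, -0.0, 1.697]
contact_force: [-0.9, 2.9, 5.9]
opening: 0.0006
grip_force: 3.3
```

Request:
{"method": "carry_out", "body": {
  "commands": [
    [[-0.001,0,0],0,0],
    [[-0.001,0,0],0,0],
    [[0,0,0],0,0]
  ]
}}

```text
time: 10.62
tool_pos: [0.5149, -0.3511, 0.0772]
tool_rot: [3.141, -0.0, 1.697]
contact_force: [-1.0, 3.4, 6.5]
opening: 0.0004
grip_force: 3.3
```

Request:
{"method": "carry_out", "body": {
  "commands": [
    [[-0.0015,0,0],0,0],
    [[-0.0015,0,0],0,0],
    [[-0.0015,0,0],0,0],
    [[-0.0015,0,0],0,0],
    [[-0.0015,0,-0.0005],0,0],
    [[-0.0015,0,-0.0005],0,0],
    [[-0.0015,0,-0.0005],0,0],
    [[0,0,0],0,0]
  ]
}}

```text
time: 11.62
tool_pos: [0.5159, -0.3618, 0.0776]
tool_rot: [-3.141, -0.001, 1.697]
contact_force: [-0.1, 3.7, -2.2]
opening: 0.0005
grip_force: 1.6
```

Run:
```python
from h import *
s=robot.read_camera("side");t=robot.read_camera("top")
a=s["pixels"][190:290,220:320,::-1];b=t["pixels"][180:280,250:350,::-1]
cv2.imwrite("pics/d.png",np.hstack([cv2.resize(x,(400,400),interpolation=2) for x in(a,b)]))
```

```text
(no output)
```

View pics/d.png

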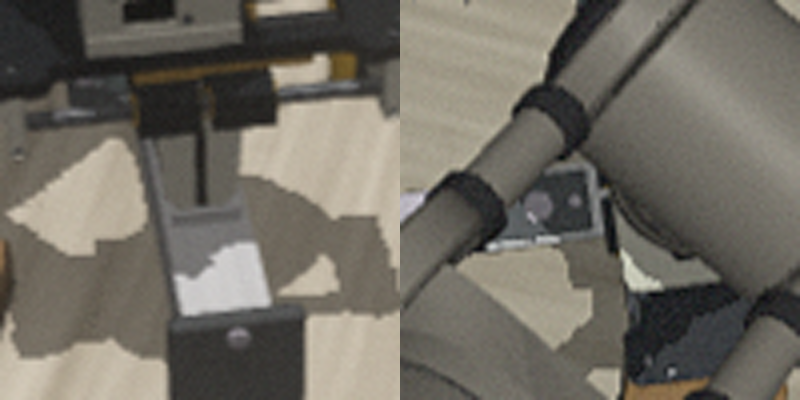

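The index plate has travelled about 20 mm outward (top crop 490→540) and the button is hidden. Next I go on to about 43 mm.

Request:
{"method": "carry_out", "body": {
  "commands": [
    [[-0.0015,0,0],0,0],
    [[-0.0015,0,0],0,0],
    [[-0.0015,0,0],0,0],
    [[-0.0015,0,0],0,0],
    [[-0.0015,0,0],0,0],
    [[-0.0015,0,0],0,0],
    [[-0.0015,0,0],0,0],
    [[-0.0015,0,0],0,0],
    [[-0.0015,0,0],0,0],
    [[-0.0015,0,0],0,0],
    [[-0.0015,0,0],0,0],
    [[-0.0015,0,0],0,0],
    [[-0.0015,0,0],0,0],
    [[-0.0015,0,0],0,0]
  ]
}}

```text
time: 13.48
tool_pos: [0.5187, -0.3829, 0.0784]
tool_rot: [-3.142, 0.0, 1.697]
contact_force: [-2.7, 3.4, -1.7]
opening: 0.0002
grip_force: 2.1
```

Request:
{"method": "carry_out", "body": {
  "commands": [
    [[-0.0008,0,0],0,0],
    [[-0.0008,0,0],0,0],
    [[0,0,0],0,0]
  ]
}}

```text
time: 13.85
tool_pos: [0.5192, -0.3848, 0.0785]
tool_rot: [3.141, 0.001, 1.697]
contact_force: [-2.2, 3.1, -1.9]
opening: 0.0008
grip_force: 1.5
```

Request:
{"method": "carry_out", "body": {
  "commands": [
    [[-0.0008,0,0],0,0],
    [[-0.0008,0,0],0,0],
    [[0,0,0],0,0]
  ]
}}

```text
time: 14.22
tool_pos: [0.5194, -0.3863, 0.0785]
tool_rot: [3.141, 0.001, 1.697]
contact_force: [-2.2, 2.8, -0.4]
opening: 0.0007
grip_force: 1.4
```

Request:
{"method": "carry_out", "body": {
  "commands": [
    [[-0.0008,0,0],0,0],
    [[-0.0008,0,0],0,0],
    [[0,0,0],0,0]
  ]
}}

```text
time: 14.6
tool_pos: [0.5196, -0.3879, 0.0785]
tool_rot: [3.141, 0.001, 1.697]
contact_force: [-0.7, 2.0, -0.4]
opening: 0.0004
grip_force: 1.4
```

Request:
{"method": "carry_out", "body": {
  "commands": [
    [[-0.0008,0,0],0,0],
    [[-0.0008,0,0],0,0],
    [[-0.0008,0,0],0,0]
  ]
}}

```text
time: 14.98
tool_pos: [0.5199, -0.3901, 0.0785]
tool_rot: [3.141, 0.0, 1.697]
contact_force: [-0.7, 3.3, 1.7]
opening: 0.0007
grip_force: 1.8
```

Request:
{"method": "carry_out", "body": {
  "commands": [
    [[-0.0008,0,0],0,0],
    [[-0.0008,0,0],0,0],
    [[-0.0008,0,0],0,0]
  ]
}}

```text
time: 15.35
tool_pos: [0.5202, -0.3927, 0.0785]
tool_rot: [3.141, 0.001, 1.697]
contact_force: [0.5, 3.1, 0.5]
opening: 0.0005
grip_force: 1.3
```

Request:
{"method": "carry_out", "body": {
  "commands": [
    [[-0.0008,0,0],0,0],
    [[-0.0008,0,0],0,0],
    [[0,0,0],0,0]
  ]
}}

```text
time: 15.72
tool_pos: [0.5202, -0.3945, 0.0784]
tool_rot: [3.141, 0.001, 1.697]
contact_force: [0.4, 0.1, 0.2]
opening: 0.0004
grip_force: 0.0
```

Request:
{"method": "carry_out", "body": {
  "commands": [
    [[-0.0008,0,0],0,0],
    [[-0.0008,0,0],0,0],
    [[0,0,0],0,0]
  ]
}}

```text
time: 16.1
tool_pos: [0.5204, -0.3957, 0.0784]
tool_rot: [3.142, 0.0, 1.697]
contact_force: [0.0, -0.5, 0.1]
opening: 0.0
grip_force: 0.0
```

The force dropped to zero, so the button has probably snapped and pulled the sleeve ahead. I feel on for the stop.

Request:
{"method": "carry_out", "body": {
  "commands": [
    [[-0.0006,0,0],0,0],
    [[0,0,0],0,0]
  ]
}}

```text
time: 16.35
tool_pos: [0.5205, -0.3962, 0.0783]
tool_rot: [-3.142, 0.0, 1.697]
contact_force: [-0.2, -0.2, 0.3]
opening: 0.0008
grip_force: 0.0
```

Request:
{"method": "carry_out", "body": {
  "commands": [
    [[-0.0006,0,0],0,0],
    [[0,0,0],0,0]
  ]
}}

```text
time: 16.6
tool_pos: [0.5205, -0.3967, 0.0783]
tool_rot: [3.142, 0.0, 1.697]
contact_force: [-1.4, -0.4, -0.2]
opening: 0.0003
grip_force: 0.0
```

Request:
{"method": "carry_out", "body": {
  "commands": [
    [[-0.0006,0,0],0,0],
    [[0,0,0],0,0]
  ]
}}

```text
time: 16.85
tool_pos: [0.5206, -0.3973, 0.0783]
tool_rot: [3.142, 0.0, 1.697]
contact_force: [-1.1, -0.4, 0.0]
opening: 0.0003
grip_force: 0.2
```

Request:
{"method": "carry_out", "body": {
  "commands": [
    [[-0.0006,0,0],0,0],
    [[0,0,0],0,0]
  ]
}}

```text
time: 17.1
tool_pos: [0.5206, -0.3976, 0.0783]
tool_rot: [-3.141, -0.001, 1.697]
contact_force: [-0.7, 1.2, 1.4]
opening: 0.0003
grip_force: 1.0
```

Contact again. I build the push up.

Request:
{"method": "carry_out", "body": {
  "commands": [
    [[-0.0006,0,0],0,0],
    [[0,0,0],0,0]
  ]
}}

```text
time: 17.35
tool_pos: [0.5207, -0.3984, 0.0783]
tool_rot: [-3.142, -0.0, 1.697]
contact_force: [-0.8, 2.7, 1.1]
opening: 0.0006
grip_force: 1.0
```

Request:
{"method": "carry_out", "body": {
  "commands": [
    [[-0.0006,0,0],0,0],
    [[0,0,0],0,0]
  ]
}}

```text
time: 17.6
tool_pos: [0.5208, -0.3992, 0.0783]
tool_rot: [3.142, 0.0, 1.697]
contact_force: [-0.2, 1.8, 0.8]
opening: 0.0005
grip_force: 0.9
```

Request:
{"method": "carry_out", "body": {
  "commands": [
    [[-0.0006,0,0],0,0],
    [[0,0,0],0,0]
  ]
}}

```text
time: 17.85
tool_pos: [0.5209, -0.3997, 0.0783]
tool_rot: [-3.142, -0.0, 1.697]
contact_force: [-0.3, 3.0, 0.7]
opening: 0.0006
grip_force: 1.1
```

Request:
{"method": "carry_out", "body": {
  "commands": [
    [[-0.0006,0,0],0,0],
    [[0,0,0],0,0]
  ]
}}

```text
time: 18.1
tool_pos: [0.5209, -0.3999, 0.0783]
tool_rot: [-3.141, -0.001, 1.697]
contact_force: [0.4, 4.5, 2.8]
opening: 0.0003
grip_force: 2.3
```

Request:
{"method": "carry_out", "body": {
  "commands": [
    [[-0.0006,0,0],0,0],
    [[0,0,0],0,0]
  ]
}}

```text
time: 18.35
tool_pos: [0.521, -0.4001, 0.0783]
tool_rot: [-3.141, -0.001, 1.697]
contact_force: [-0.8, 6.8, 2.8]
opening: 0.0006
grip_force: 3.1
```

Request:
{"method": "carry_out", "body": {
  "commands": [
    [[-0.0006,0,0],0,0],
    [[0,0,0],0,0]
  ]
}}

```text
time: 18.6
tool_pos: [0.521, -0.4002, 0.0783]
tool_rot: [-3.141, -0.002, 1.697]
contact_force: [-1.3, 8.1, 3.3]
opening: 0.0003
grip_force: 3.9
```

Request:
{"method": "carry_out", "body": {
  "commands": [
    [[-0.0006,0,0],0,0],
    [[0,0,0],0,0]
  ]
}}

```text
time: 18.85
tool_pos: [0.521, -0.4004, 0.0783]
tool_rot: [-3.141, -0.003, 1.697]
contact_force: [-0.9, 9.1, 4.1]
opening: 0.0005
grip_force: 4.6
```

Request:
{"method": "carry_out", "body": {
  "commands": [
    [[-0.0005,0,0],0,0],
    [[0,0,0],0,0]
  ]
}}

```text
time: 19.1
tool_pos: [0.521, -0.4005, 0.0783]
tool_rot: [-3.141, -0.004, 1.697]
contact_force: [-2.6, 10.9, 5.9]
opening: 0.0005
grip_force: 5.3
```

Request:
{"method": "carry_out", "body": {
  "commands": [
    [[-0.0004,0,0],0,0],
    [[0,0,0],0,0],
    [[0,0,0],0,0],
    [[0,0,0],0,0]
  ]
}}

```text
time: 19.6
tool_pos: [0.521, -0.4005, 0.0783]
tool_rot: [-3.14, -0.004, 1.697]
contact_force: [-1.2, 11.5, 5.6]
opening: 0.0004
grip_force: 5.8
```

Request:
{"method": "carry_out", "body": {
  "commands": [
    [[0,0,0],0,0],
    [[0,0,0],0,0],
    [[0,0,0],0,0],
    [[0,0,0],0,0]
  ]
}}

```text
time: 20.1
tool_pos: [0.521, -0.4005, 0.0783]
tool_rot: [-3.14, -0.005, 1.697]
contact_force: [-1.3, 11.3, 5.1]
opening: 0.0002
grip_force: 5.8
```

It holds at about 11.5 N with no motion. I add a touch to reach 12 N, then back off from the rib and lift.

Request:
{"method": "carry_out", "body": {
  "commands": [
    [[-0.0003,0,0],0,0],
    [[0,0,0],0,0],
    [[0,0,0],0,0],
    [[0,0,0],0,0],
    [[0,0,0],0,0]
  ]
}}

```text
time: 20.72
tool_pos: [0.521, -0.4006, 0.0783]
tool_rot: [-3.14, -0.005, 1.697]
contact_force: [-1.7, 12.3, 6.3]
opening: 0.0006
grip_force: 6.2
```

Request:
{"method": "carry_out", "body": {
  "commands": [
    [[0.002,0,-0.0005],0,0],
    [[0.002,0,-0.001],0,0],
    [[0.002,0,-0.002],0,0],
    [[0,0,-0.01],0,0],
    [[0,0,-0.03],0,0],
    [[0,0,-0.04],0,0],
    [[-0.02,-0.03,-0.04],0,0],
    [[0,-0.06,-0.03],0,0],
    [[0,-0.06,0],0,0],
    [[0,-0.06,0],0,0],
    [[0,0,0],0,0],
    [[0,0,0],0,0]
  ]
}}

```text
time: 22.22
tool_pos: [0.3191, -0.4436, 0.2308]
tool_rot: [3.141, 0.002, 1.696]
contact_force: [0.5, -0.5, -0.6]
opening: 0.0002
grip_force: 0.0
```

Run:
```python
from h import *
s=robot.read_camera("side");t=robot.read_camera("top")
a=s["pixels"][180:300,200:360,::-1];b=t["pixels"][160:280,220:380,::-1]
cv2.imwrite("pics/e.png",np.vstack([cv2.resize(x,(400,300),interpolation=2) for x in(a,b)]))
for n in("caliper","sand_block","tape_measure"):
    for c in (s,t): print(n,[np.round(d["at"]) for d in robot.tip_of(c,n)[:1]])
```

```text
caliper [array([342., 253.])]
caliper [array([300., 172.])]
sand_block [array([205., 280.])]
sand_block []
tape_measure [array([308., 202.])]
tape_measure [array([228., 192.])]
```

View pics/e.png

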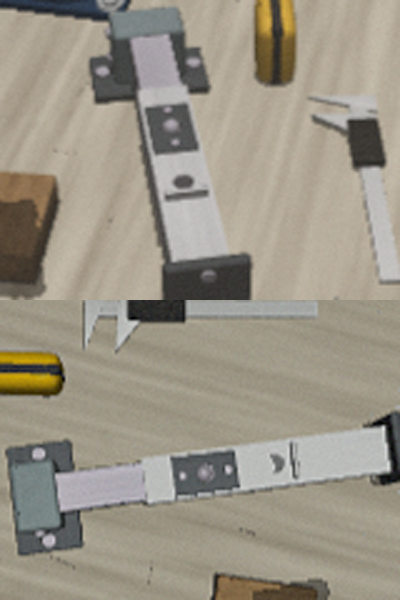

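The old hole is empty (183,181 in the side crop). The button stands in the index plate's hole (171,124), and the bystanders have not moved.

```bash
python3 -c "
from cell import robot
print(robot.hand_in())"
```

```text
the job is handed in; nothing more can be done
None
```

The sleeve was slid out about 59 mm until the button sprang out in the index plate's hole. It held a push of about 12 N outward, and the job was handed in with the arm clear and the bystanders in place.

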